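# Lock the bayonet temperature probe into the heating bath and hold it home

### The arm

A 7-joint arm with a two-finger parallel gripper is mounted at the origin on the work surface. World frame = base frame: x ahead of the robot, y to its left, z up, the work surface at z = 0. Lengths are in m, angles in rad, forces in N, time in s.
With the tool pointing down it reaches from about 0.425 to 0.875 m from the base axis. Payload 4.7 kg.
Tool frame: the origin (TCP) lies midway between the tips of the shut fingers; the grasp point (between the pads) lies 19 mm behind it (ctrl.grip_point_offset is the distance from the TCP to the grasp point, in m); z points along the fingers, y is the line along which they close (so a half turn about z gives the same grasp; the last joint's range is limited). The gripper opens to 87 mm and grips with 3 to 60 N. Pads are 19 mm wide; open, the fingers measure 117 mm over their backs; the gripper's body (75 mm by 190 mm) begins 51 mm behind the grasp point.
Start: joints at [1.363, 0.321, -0.07, 1.45, 0.023, 1.371, -0.057], TCP at [0.143, -0.634, 0.223] pointing down, gripper open.
Joint ranges: [-2.86, 2.86], [-0.3, 2.09], [-1.38, 1.24], [0.06, 2.45], [-1.56, 4.7], [0.09, 2.05], [-2.69, 2.69]. Speed limits (rad/s): [2.57, 2.57, 3.14, 3.14, 3.14, 3.14, 3.14].

### API

Orientations are given as a rotation vector (axis times angle).
In Python, from bench import ctrl gives the robot as it stands.
- The arm moves only by the tool move_arm, never from a script. Its argument "increments" is text: rows parted by semicolons, each of 7 numbers parted by spaces: the shift along the world's x, y, z in mm, then the turn, a rotation vector about the world's x, y, z in degrees, then the closure in counts, from 0 (fully open) to 255 (shut). A call has exactly 8 rows; each row shifts and turns the commanded pose from where the row before left it; what a row does not reach is not made up. A row lasts 1/12 s, in which the tool goes at most 41.7 mm and 7.16 degrees, less where a joint would pass 70% of its speed; a pose out of reach is approached as far as the arm can. A call with a gripper value outside its range is refused whole. The fingers move at their own pace and stop on an object; "grip_force" is the grip in N (left out, the last holds). Time passes only in rows, so rows that do not move let the fingers close, or fill a call up. It gives the time, the measured TCP pose, the force, the opening and the grip force at its end, in the units of the state.
- ctrl.get_state(): the state, without advancing time (a new reading comes with each control period).
- ctrl.get_image(name): name is "scene" or "top" or "wrist"; returns a dict with "frame" (384x512x3 uint8, red, green, blue), "depth" (384x512 float32, m along the optical axis (not along the pixel's ray), 0 where there is no reading), "fx", "fy", "cx", "cy" (pixels), "position" and "orientation" of the camera in the world. Camera axes: x right, y down, z forward; pixel columns grow to the right and rows downward; lengths in m; the calibration is good to about 2 mm. A picture is of the moment at which its call begins.
- ctrl.close_job(): hands the job in; it is judged then, once.
Trained networks look in a picture, given as the dict that the camera call returned (one of the last four; its "shot" number tells which), for a name from the list of things; names that differ only in an ending like _2 or _b are one class to them, and where a whole thing is asked for, a point or a joint stands for the part that bears it (a point fixed in the world has none). Each returns a list of dicts, best first, with "score" (0 to 1); they miss things now and then, are a little off and sometimes report something else, mostly with a low value. They report only what shows in the picture. A call takes as long as a camera call. They do not tell look-alikes from the thing itself.
- ctrl.find_in(target, picture): "centre" ([x, y, z] in m, in world coordinates, good to about 4 mm: the middle of the surface that is visible of it).
- ctrl.silhouettes(target, picture): "region" (384x512 bool, what is visible of it).
The state is a dict: "time": time; "joint_positions": joint angles; "qd": joint speeds; "joint_torque": joint torques, N m; "position": TCP position; "tool_rot": TCP orientation; "ft_force": force on the tool from outside, world axes, zero at the start; "torque": the same for the moment, N m; "grip_width": opening from 0.0 (shut) to 1.0 (fully open); "grip_force": force on a finger pad.
Only numpy, scipy, OpenCV 4.12 (cv2) and the standard library are available. Lean on these libraries where they do the work, as an engineer would, in place of code of your own. Each camera call takes 0.05 s, during which the arm holds its last target. There are 200 camera calls.

### The job

Draw the red-handled temperature probe up out of its white holder and fit it into the brass-topped bayonet port on the lid of the steel heating bath: line its two lugs up with the two slots, push it down against the spring until its flange is on the collar, and turn it a quarter turn clockwise (seen from above) to the stop. Finish while still gripping the probe and pressing it down so that the flange stays fully home on the collar; do not let go. Leave the bottle, the beaker and the red reel standing where they are.

Things in the scene. Friction and masses are not known exactly. Their poses are not given: they have to be found in the camera images.
- probe: Loose temperature probe, 0.16 kg, 132 mm long, upright in the holder at the start. Origin: centre of its flange's underside; z up along it. Red handle block 42 mm along x, 22 mm along y, z = 8 to 42 mm (white line on top along x); steel flange disc 48 mm across, z = 0 to 8 mm; brass barrel 30 mm across, z = 0 to -20 mm; steel stem 8 mm across to z = -90 mm.
- probe_grip (a point): On the probe's axis in its red handle, 27 mm above the probe's origin; axes as the probe's. Grip the handle across its 22 mm, fingers closing along y.
- probe_lugs (a point): On the probe's axis at the foot of the barrel, 20 mm below the probe's origin; axes as the probe's. Here two brass lugs stick out along +x and -x to 21 mm from the axis, 8 mm wide, 7 mm tall (13 to 20 mm below the origin). A half turn about z makes no difference.
- probe_lug (a point): Point in the lug on the probe's +x side, 20 mm from the probe's axis and 16.5 mm below its origin; axes as the probe's.
- probe_tip (a point): Lower end of the stem, 90 mm below the probe's origin; axes as the probe's.
- holder: Fixed upright white tube, 40 mm across, 85 mm tall, on a dark round foot 72 mm across; origin under its centre on the work surface. Its hole is 16 mm across; the probe's stem hangs 70 mm deep in it and the foot of the barrel rests on its top.
- holder_top (a point): Centre of the holder's hole at its top face, 85 mm above the work surface.
- bath: Fixed round steel heating bath 226 mm across, lid top at 130 mm, with a grey control box on its -y side (out to 168 mm from the axis, 112 mm tall). Origin under its centre on the work surface, z up. In the middle of the lid stands the bayonet collar, 58 mm across, top at 162 mm, its two slots toward +x and -x; yellow stripes on the lid point along them.
- port_mouth (a point): Centre of the collar's mouth in its top face, 162 mm above the work surface; axes as the bath's, slots along +x and -x. Bore 33 mm across; slots through the 8 mm thick brass ledge 14 mm wide at the bore, wider outward; under the ledge a turning space 46 mm across. The probe is home when its origin is here (flange on the collar).
- port_stop (a point): On the collar's axis at the underside of the brass ledge, 8 mm below the mouth. The lugs get under the ledge, free to turn, only with the flange less than 5 mm above the collar. Inner stops allow about 90 degrees clockwise from above (probe x square to bath x) and bar the other way. If not pressed, the turned probe is lifted 5 mm by the spring, up to the ledge.
- spring_ring (a joint): How far the white sprung ring inside the collar is pressed down (m). At 0 its top lies 6 mm below the mouth; it carries the foot of the probe's barrel and reads 0.014 when the probe is home. It pushes up with about 4 N at 0 and 11 N at 0.014. It does not turn.
- bottle: Bystander: closed amber glass bottle 56 mm across, 115 mm tall; origin under its centre.
- beaker: Bystander: open glass beaker 64 mm across, 75 mm tall; origin under its centre.
- reel: Bystander: flat red reel (ring) 52 mm across, 16 mm high, with a 24 mm hole; origin under its centre.
Not all that is in view belongs to the job. What is shaped like the holder but blue or turquoise is not meant. Leave any blue look-alike of the probe alone.

How it is judged:
By the outcome, as a careful person would: the job done as asked, in the order asked, and still so for the second after the job is handed in, while the arm keeps its last pose, push and grip.
It also fails if it takes over 48 s, if anything falls off the work surface, if the arm or the gripper's body presses on something with over 40 N, if the wrist force passes 120 N, or if a joint passes its speed limit or range.

## Working session

There is one attempt and no reset: what is moved stays moved. The work goes in short steps, Python scripts to look and compute and a tool call to move; the robot and the scene stay as the last step left them, time stands still between calls to the robot, and variables do not carry over. Pictures are saved under pics/ and viewed, at most 10 in all, crops included, and the job is handed in when it is done.

Besides the shell and the picture viewer there is one more tool, called as a command line: name --argument value ..., lists and objects as JSON in quotes. move_arm: Moves the arm, as the interface text tells. Its arguments: {"type":"object","properties":{"increments":{"type":"string"},"grip_force":{"type":"number"}},"required":["increments"]}

```bash
mkdir -p pics
cat > h.py <<'E'
from bench import ctrl
import numpy as np, cv2
from scipy.spatial.transform import Rotation as R
def cloud(p):
    d=p["depth"];v,u=np.indices(d.shape)
    c=np.stack([(u-p["cx"])/p["fx"]*d,(v-p["cy"])/p["fy"]*d,d],-1)
    o=np.array(p["orientation"]);M=o if o.shape==(3,3) else R.from_rotvec(o).as_matrix()
    w=c@M.T+np.array(p["position"]);w[d==0]=np.nan
    return w
def save(p,n): cv2.imwrite("pics/"+n,cv2.cvtColor(p["frame"],cv2.COLOR_RGB2BGR))
E
python3 - <<'E'
from h import *
s=ctrl.get_state();print(s)
ims=[]
for n in("scene","top"):
    p=ctrl.get_image(n);ims.append(p["frame"]);print(n,p["position"],p["orientation"])
    for t in("probe","holder","bath","port_mouth","bottle","beaker","reel"):
        try: print(t,[(np.round(q["centre"],3).tolist(),round(q["score"],2)) for q in ctrl.find_in(t,p)[:3]])
        except Exception as e: print(t,e)
    np.save(n+".npy",cloud(p)); cv2.imwrite(n+".png",p["frame"][:,:,::-1])
a=np.vstack(ims);cv2.imwrite("pics/a.png",cv2.cvtColor(cv2.resize(np.hstack(ims),(800,300)),cv2.COLOR_RGB2BGR))
E
```

```text
{'time': 0.0, 'joint_positions': array([ 1.36310098,  0.32181016, -0.0700788 ,  1.45168973,  0.02262087,
        1.37080214, -0.05690412]), 'qd': array([ 0.00119018,  0.0009295 ,  0.00020893, -0.00031224,  0.00019072,
       -0.00024857, -0.00039708]), 'joint_torque': array([-2.05087149e-04, -4.91285992e+01, -4.03963253e-01, -3.12527740e+01,
       -6.38463395e-02,  4.35392931e-02,  1.72442733e-04]), 'position': array([ 0.14280388, -0.63354219,  0.22146242]), 'tool_rot': array([-3.12040814e+00, -3.47511588e-01,  5.23804033e-04]), 'ft_force': array([-0.28388784, -0.50147965,  0.58251488]), 'torque': array([ 0.02314562, -0.03887592, -0.00733889]), 'grip_force': 0.0, 'grip_width': 1.0001403362358101}
scene [ 0.92613991 -0.29941456  0.84077822] [-2.33298723 -1.01795404  0.32523011]
probe [([0.654, 0.187, 0.116], 0.93), ([0.548, 0.202, 0.122], 0.82), ([0.515, 0.31, 0.109], 0.61)]
holder [([0.523, 0.082, 0.04], 0.98), ([0.557, 0.197, 0.017], 0.97), ([0.423, 0.184, 0.037], 0.95)]
bath [([0.562, -0.25, 0.134], 0.66)]
port_mouth [([0.562, -0.246, 0.128], 0.91)]
bottle [([0.713, 0.041, 0.078], 0.61)]
beaker [([0.38, 0.031, 0.053], 0.58)]
reel [([0.75, 0.2, 0.014], 0.71)]
top [0.41407143 0.04934772 1.11834072] [-2.11922943  2.14932208 -0.12617283]
probe [([0.502, 0.31, 0.12], 0.74), ([0.644, 0.193, 0.122], 0.66), ([0.541, 0.204, 0.149], 0.56)]
holder [([0.53, 0.195, 0.012], 0.89), ([0.507, 0.099, 0.009], 0.84), ([0.416, 0.188, 0.013], 0.61)]
bath [([0.533, 0.198, 0.011], 0.75)]
port_mouth [([0.521, -0.225, 0.13], 0.66)]
bottle [([0.699, 0.05, 0.081], 0.64)]
beaker [([0.378, 0.03, 0.02], 0.57)]
reel []
```

View pics/a.png

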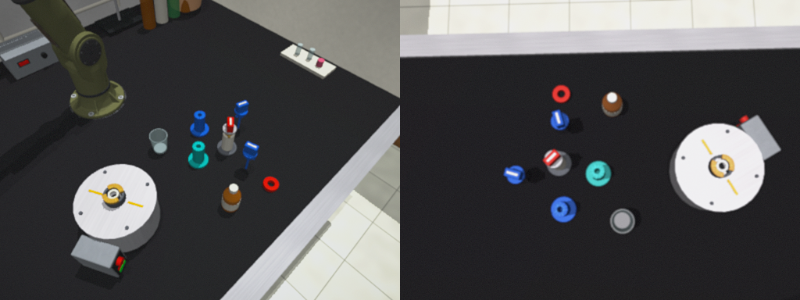

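Run:
```python
from h import *
out=[]
for n in("scene","top"):
    f=cv2.imread(n+".png");w=np.load(n+".npy");b,g,r=[f[...,i].astype(int) for i in range(3)]
    hgt=w[...,2]
    red=(r>130)&(g<80)&(b<80)&(np.hypot(w[...,0]-.545,w[...,1]-.203)<.05)&(hgt>.08)
    top=red&(hgt>np.nanpercentile(hgt[red],90)-.006)
    wh=(np.minimum(np.minimum(r,g),b)>150)&(np.hypot(w[...,0]-.545,w[...,1]-.203)<.03)&(hgt>.11)
    t=w[top|wh];print(n,"redtop",top.sum(),t.mean(0),w[top].mean(0),np.nanmax(hgt[red]))
    q=w[wh][:,:2];print("white",len(q),w[wh].mean(0),np.degrees(np.arctan2(*np.linalg.svd(q-q.mean(0))[2][0][::-1])))
    (c,sz,a)=cv2.minAreaRect((t[:,:2]*1000).astype(np.float32));print("rect",c,sz,a)
    # bath lid & stripes
    lid=(abs(hgt-.13)<.006)&(np.hypot(w[...,0]-.54,w[...,1]+.235)<.16)
    (c,rad)=cv2.minEnclosingCircle((w[lid][:,:2]*1000).astype(np.float32));print("lid",c,rad,np.median(hgt[lid]))
    ye=lid&(r>150)&(g>110)&(b<110)&(np.hypot(w[...,0]-c[0]/1e3,w[...,1]-c[1]/1e3)>.034)
    q=w[ye][:,:2];print("yellow",len(q),q.mean(0),np.degrees(np.arctan2(*np.linalg.svd(q-q.mean(0))[2][0][::-1])))
    col=(hgt>.155)&(hgt<.17)&(np.hypot(w[...,0]-.54,w[...,1]+.235)<.06)
    print("collar",col.sum(),w[col].mean(0),cv2.minEnclosingCircle((w[col][:,:2]*1000).astype(np.float32)))
    v,u=np.where(top);cy,cx=int(v.mean()),int(u.mean());print(n,cx,cy)
    out.append(cv2.resize(f[cy-45:cy+45,cx-60:cx+60],(400,300),interpolation=cv2.INTER_CUBIC))
cv2.imwrite("pics/b.png",np.hstack(out))
```

```text
scene redtop 67 [0.54565766 0.20761104 0.13608504] [0.54625179 0.20587361 0.14734433] 0.1511598251607158
white 72 [0.54510478 0.20922782 0.12560765] 38.342811152847766
rect (544.2017822265625, 208.45802307128906) (43.871246337890625, 39.59117126464844) 14.40715217590332
lid (512.9234619140625, -219.9597930908203) 113.98565673828125 0.13161034114121584
yellow 85 [ 0.51906823 -0.21717969] 29.72037964426552
collar 462 [ 0.51508093 -0.21945092  0.16087294] ((513.2509765625, -220.5334014892578), 30.844594955444336)
scene 294 156
top redtop 92 [0.54130029 0.20708755 0.13408754] [0.54241669 0.20750549 0.14480333] 0.14888620603209102
white 136 [0.54054508 0.20680484 0.12683863] -140.11114628248723
rect (543.7463989257812, 209.62074279785156) (45.90471649169922, 40.70823669433594) 36.65354537963867
lid (515.2510986328125, -219.71707153320312) 113.46875 0.1290512120220853
yellow 57 [ 0.51191832 -0.22081375] -150.352465845274
collar 436 [ 0.51485496 -0.21924757  0.16009454] ((514.5113525390625, -219.2001953125), 29.72618865966797)
top 194 201
```

View pics/b.png

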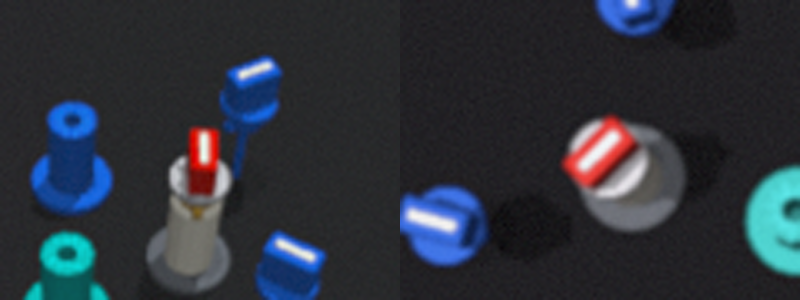

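move_arm --increments "22 26 10 0 0 1 0;22 26 10 0 0 1 0;22 26 10 0 0 1 0;22 26 10 0 0 1 0;22 26 10 0 0 1 0;22 26 10 0 0 1 0;22 26 10 0 0 1 0;22 26 10 0 0 1 0"

```text
time: 1.47
position: [0.3198, -0.4247, 0.3033]
tool_rot: [3.089, 0.566, 0.0]
ft_force: [0.9, -0.7, -0.3]
grip_width: 1.0
grip_force: 0.0
```

move_arm --increments "22 26 10 0 0 1 0;22 26 10 0 0 1 0;22 26 10 0 0 1 0;22 26 10 0 0 1 0;22 26 10 0 0 1 0;22 26 10 0 0 1 0;22 26 0 0 0 1 0;22 26 0 0 0 1 0"

```text
time: 2.13
position: [0.4961, -0.2168, 0.3638]
tool_rot: [3.041, 0.779, 0.002]
ft_force: [0.8, -0.8, -0.1]
grip_width: 1.002
grip_force: 0.0
```

Run:
```python
from h import *
p=ctrl.get_image("wrist");save(p,"c.png");s=ctrl.get_state();print(s["time"],s["position"],s["tool_rot"],p["position"],p["orientation"])
w=cloud(p);np.save("wrist.npy",w);h=w[...,2];f=p["frame"].astype(int);r,g,b=f[...,0],f[...,1],f[...,2]
col=(h>.154)&(h<.17)&(np.hypot(w[...,0]-.514,w[...,1]+.22)<.06)
print("collar",col.sum(),w[col].mean(0),cv2.minEnclosingCircle((w[col][:,:2]*1000).astype(np.float32)))
lid=abs(h-.13)<.008
ye=lid&(r>150)&(g>110)&(b<110)&(np.hypot(w[...,0]-.514,w[...,1]+.22)>.034)
q=w[ye][:,:2];print("yellow",len(q),q.mean(0),np.degrees(np.arctan2(*np.linalg.svd(q-q.mean(0))[2][0][::-1])))
# top white line, z filtered
f=cv2.imread("top.png");w=np.load("top.npy");b,g,r=[f[...,i].astype(int) for i in range(3)]
m=(w[...,2]>.137)&(np.hypot(w[...,0]-.543,w[...,1]-.207)<.035)
q=(w[m][:,:2]*1000).astype(np.float32);print(len(q),cv2.minAreaRect(q))
q=w[m&(np.minimum(g,b)>120)][:,:2];print(len(q),q.mean(0),np.degrees(np.arctan2(*np.linalg.svd(q-q.mean(0))[2][0][::-1])))
```

```text
2.1833 [ 0.50044818 -0.20867094  0.36318268] [-3.03601075 -0.79705082 -0.00850754] [ 0.56112438 -0.18174688  0.52587548] [ 2.49480379 -1.47771993 -0.19812378]
collar 1077 [ 0.51652247 -0.21830113  0.15989094] ((516.1221923828125, -218.60389709472656), 29.09229850769043)
yellow 159 [ 0.51381992 -0.2199657 ] -150.05995951496848
237 ((543.6923217773438, 208.677001953125), (22.570785522460938, 40.91253662109375), 43.67457962036133)
77 [0.54458847 0.21014452] 134.58512871063687
```

View pics/c.png

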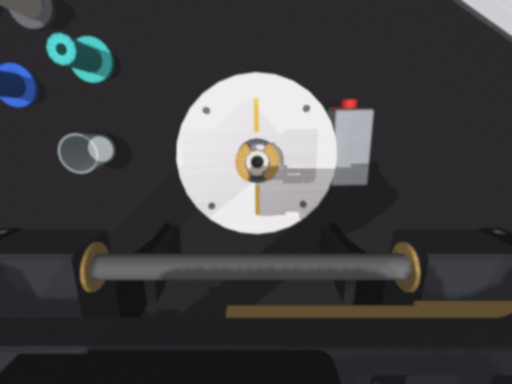

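move_arm --increments "3 26 -6 0 0 6.5 0;3 26 -6 0 0 6.5 0;3 26 -6 0 0 6.5 0;3 26 -6 0 0 6.5 0;3 26 -6 0 0 6.5 0;3 26 -6 0 0 6.5 0;3 26 -6 0 0 6.5 0;3 26 -6 0 0 6.5 0"

```text
time: 2.85
position: [0.5189, -0.009, 0.3145]
tool_rot: [2.388, 2.04, 0.0]
ft_force: [1.1, 0.6, 0.6]
grip_width: 0.998
grip_force: 0.0
```

move_arm --increments "3 26 -6 0 0 6.5 0;3 26 -6 0 0 6.5 0;3 26 -6 0 0 6.5 0;3 26 -6 0 0 6.5 0;3 26 -6 0 0 6.5 0;2 26 -4 0 0 6.5 0;2 26 0 0 0 6.5 0;0 0 0 0 0 0 0"

```text
time: 3.52
position: [0.5364, 0.1783, 0.2805]
tool_rot: [-1.403, -2.808, -0.005]
ft_force: [-1.4, 1.0, 0.1]
grip_width: 0.996
grip_force: 0.0
```

```bash
cat > m.py <<'E'
from h import *
import sys
p=ctrl.get_image("wrist");save(p,sys.argv[1]);s=ctrl.get_state();T=R.from_rotvec(s["tool_rot"]).as_matrix()
print(s["time"],s["position"],"y yaw",np.degrees(np.arctan2(T[1,1],T[0,1])),"z",T[:,2],"q",s["joint_positions"].round(2),s["ft_force"].round(1))
w=cloud(p);f=p["frame"].astype(int);r,g,b=f[...,0],f[...,1],f[...,2]
E
cat m.py - > m1.py <<'E'
m=(abs(w[...,2]-.147)<.005)&(np.hypot(w[...,0]-.544,w[...,1]-.208)<.035)
q=w[m];print(len(q),q.mean(0),cv2.minAreaRect((q[:,:2]*1000).astype(np.float32)))
q=w[m&(np.minimum(g,b)>120)][:,:2];print(len(q),q.mean(0),np.degrees(np.arctan2(*np.linalg.svd(q-q.mean(0))[2][0][::-1])))
E
python3 m1.py d.png
```

```text
3.5667 [0.53700976 0.17528829 0.28054622] y yaw 36.54158681606449 z [-5.58954589e-04  1.90877437e-03 -9.99998022e-01] q [ 0.43  0.21 -0.91  1.55  0.16  1.46  0.15] [ 0.9 -0.2 -0.1]
785 [0.54424625 0.210573   0.14668675] ((545.0045776367188, 209.9851837158203), (21.97047996520996, 41.96052551269531), 44.19939422607422)
564 [0.54496362 0.21197393] -48.278902710393474
```

View pics/d.png

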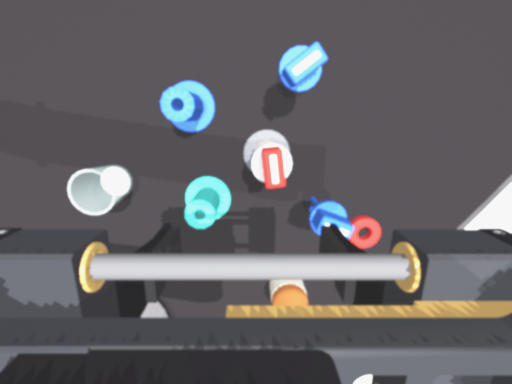

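move_arm --increments "4 17 0 0 0 4 0;4 17 0 0 0 3.6 0;0 0 -20 0 0 0 0;0 0 -25 0 0 0 0;0 0 -25 0 0 0 0;0 0 -15 0 0 0 0;0 0 0 0 0 0 0;0 0 0 0 0 0 0"

```text
time: 4.23
position: [0.5461, 0.2043, 0.1953]
tool_rot: [-1.236, -2.888, 0.002]
ft_force: [0.5, 0.2, 0.1]
grip_width: 0.998
grip_force: 0.0
```

```bash
python3 m1.py e.png
```

```text
4.2833 [0.5466853  0.20497416 0.1964524 ] y yaw 43.6883208688264 z [ 1.01577564e-03 -1.90532317e-04 -9.99999466e-01] q [ 0.36  0.31 -0.92  1.63  0.26  1.32  0.16] [-0.2  0.5  0.4]
1376 [0.54378373 0.21122222 0.14669859] ((544.3047485351562, 210.4254913330078), (21.452356338500977, 40.83851623535156), 44.921661376953125)
673 [0.54350004 0.21280376] -49.664963639536595
```

move_arm --increments "-2 5.5 -15 0 0 0.8 0;0 0 -20 0 0 0 0;0 0 -20 0 0 0 0;0 0 -15 0 0 0 0;0 0 -10 0 0 0 0;0 0 0 0 0 0 0;0 0 0 0 0 0 0;0 0 0 0 0 0 100" --grip_force 20

```text
time: 4.95
position: [0.5451, 0.2118, 0.1172]
tool_rot: [1.212, 2.896, 0.003]
ft_force: [-0.2, 0.9, -0.0]
grip_width: 0.974
grip_force: 0.0
```

move_arm --increments "0 0 0 0 0 0 255;0 0 0 0 0 0 255;0 0 0 0 0 0 255;0 0 0 0 0 0 255;0 0 0 0 0 0 255;0 0 0 0 0 0 255;0 0 0 0 0 0 255;0 0 0 0 0 0 255" --grip_force 45

```text
time: 5.62
position: [0.5439, 0.2114, 0.1156]
tool_rot: [1.212, 2.898, -0.0]
ft_force: [0.0, 0.8, -0.5]
grip_width: 0.403
grip_force: 0.0
```

```bash
python3 m1.py f.png
```

```text
5.6667 [0.54393533 0.21135143 0.11551033] y yaw 44.609050369696114 z [-7.07293937e-05 -2.32625608e-06 -9.99999997e-01] q [ 0.32  0.39 -0.89  1.73  0.32  1.18  0.12] [ 0.6  0.3 -0.5]
2298 [0.5415818  0.21370914 0.14665812] ((538.7438354492188, 211.30374145507812), (49.494873046875, 47.92451095581055), 10.232894897460938)
442 [0.5437888  0.21127903] -44.58125631900509
```

move_arm --increments "0 0 0 0 0 0 255;0 0 0 0 0 0 255;0 0 0 0 0 0 255;0 0 0 0 0 0 255;0 0 0 0 0 0 255;0 0 0 0 0 0 255;0 0 0 0 0 0 255;0 0 0 0 0 0 255"

```text
time: 6.33
position: [0.544, 0.2114, 0.1156]
tool_rot: [1.212, 2.898, 0.0]
ft_force: [-0.4, -0.8, 0.5]
grip_width: 0.25
grip_force: 45.0
```

move_arm --increments "0 0 10 0 0 0 255;0 0 20 0 0 0 255;0 0 30 0 0 0 255;0 0 30 0 0 0 255;0 0 30 0 0 0 255;0 0 30 0 0 0 255;0 0 30 0 0 0 255;0 0 20 0 0 0 255"

```text
time: 7.0
position: [0.5441, 0.2119, 0.3193]
tool_rot: [1.211, 2.896, 0.003]
ft_force: [0.6, 0.1, -1.1]
grip_width: 0.246
grip_force: 45.0
```

Run:
```python
from h import *
s=ctrl.get_state();T=R.from_rotvec(s["tool_rot"]).as_matrix()
print(s["position"],np.degrees(np.arctan2(T[1,1],T[0,1])),s["joint_positions"].round(2),s["ft_force"],s["grip_force"])
p=ctrl.get_image("scene");print([(q["centre"],q["score"]) for q in ctrl.find_in("probe",p)[:4]])
w=cloud(p);f=p["frame"].astype(int);m=(f[...,0]>130)&(f[...,1]<80)&(f[...,2]<80)&(np.hypot(w[...,0]-.544,w[...,1]-.21)<.06)&(w[...,2]>.25)
v,u=np.where(m);print(m.sum(),w[m].mean(0) if m.any() else 0)
cv2.imwrite("pics/g.png",cv2.resize(p["frame"][60:220,190:400,::-1],(630,480)))
```

```text
[0.54414859 0.21192503 0.31929537] 44.62776950949765 [ 0.36  0.26 -0.95  1.44  0.21  1.54  0.21] [ 0.64725542  0.12462165 -1.06515157] 44.990673176944256
[([0.5486, 0.2007, 0.3216], 0.97), ([0.5174, 0.309, 0.1066], 0.68), ([0.6544, 0.1891, 0.1179], 0.68)]
21 [0.54470451 0.20695002 0.35129299]
```

View pics/g.png

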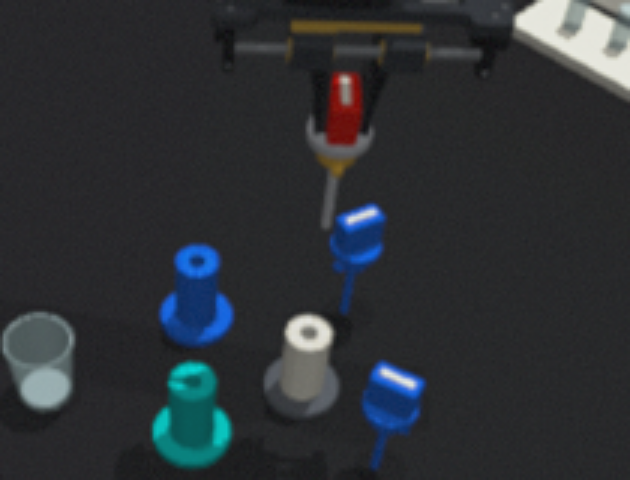

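move_arm --increments "-1 -14 0 0 0 -4 255;-2 -26 0 0 0 -6.5 255;-2 -28 0 0 0 -6.5 255;-2 -28 0 0 0 -6.5 255;-2 -28 0 0 0 -6.5 255;-2 -28 0 0 0 -6.5 255;-2 -28 0 0 0 -6.5 255;-2 -28 0 0 0 -6.5 255"

```text
time: 7.77
position: [0.5278, 0.002, 0.3142]
tool_rot: [-2.319, -2.117, 0.003]
ft_force: [0.2, -0.9, -1.7]
grip_width: 0.25
grip_force: 45.0
```

move_arm --increments "-2 -28 0 0 0 -6.5 255;-2 -28 0 0 0 -6.5 255;-2 -28 0 0 0 -6.5 255;-2 -28 0 0 0 -6.5 255;-2 -28 0 0 0 -6.5 255;-2 -28 0 0 0 -6.5 255;-2 -28 0 0 0 -6.5 255;-2 -20 0 0 0 -6.5 255"

```text
time: 8.43
position: [0.5114, -0.2156, 0.3138]
tool_rot: [-3.014, -0.882, 0.004]
ft_force: [-0.5, 0.3, -3.4]
grip_width: 0.252
grip_force: 45.0
```

move_arm --increments "0 -7 0 0 0 -3 255;0 0 0 0 0 0 255;0 0 0 0 0 0 255;0 0 0 0 0 0 255;0 0 0 0 0 0 255;0 0 0 0 0 0 255;0 0 0 0 0 0 255;0 0 0 0 0 0 255"

```text
time: 9.1
position: [0.5131, -0.2191, 0.3157]
tool_rot: [3.033, 0.818, 0.0]
ft_force: [-0.5, -0.0, -1.3]
grip_width: 0.248
grip_force: 45.0
```

```bash
cat > m2.py <<'E'
from h import *
import sys
p=ctrl.get_image("wrist");s=ctrl.get_state();T=R.from_rotvec(s["tool_rot"]).as_matrix()
print(s["time"],s["position"],"y yaw",np.degrees(np.arctan2(T[1,1],T[0,1])),"z",T[:2,2],"q",s["joint_positions"].round(2),s["ft_force"].round(1),s["torque"].round(2))
w=cloud(p);save(p,sys.argv[1]);h=w[...,2];f=p["frame"].astype(int);r,g,b=f[...,0],f[...,1],f[...,2]
rr=np.hypot(w[...,0]-.515,w[...,1]+.219)
ye=(abs(h-.13)<.008)&(r>150)&(g>110)&(b<110)&(rr>.036)&(rr<.12)
q=w[ye][:,:2];print("yellow",len(q),q.mean(0),np.degrees(np.arctan2(*np.linalg.svd(q-q.mean(0))[2][0][::-1])))
lid=(abs(h-.13)<.005)&(rr<.13);print("lid",cv2.minEnclosingCircle((w[lid][:,:2]*1000).astype(np.float32)))
wl=(np.minimum(g,b)>120)&(np.hypot(w[...,0]-s["position"][0],w[...,1]-s["position"][1])<.03)&(abs(h-s["position"][2]-.032)<.01)
q=w[wl];print("line",len(q),q.mean(0),np.degrees(np.arctan2(*np.linalg.svd(q[:,:2]-q[:,:2].mean(0))[2][0][::-1])) if len(q)>5 else 0)
E
python3 m2.py i.png
```

```text
9.15 [ 0.51305035 -0.21923034  0.31567276] y yaw -59.84434280991848 z [ 9.98587269e-05 -1.88066320e-04] q [ 0.82  0.12 -0.51  1.52  0.06  1.51 -0.74] [-0.4 -0.5 -1.1] [-0.03 -0.02 -0.  ]
yellow 108 [ 0.56820536 -0.18894882] -149.8042990612398
lid ((516.0657348632812, -218.6396026611328), 112.77473449707031)
line 276 [ 0.5146695  -0.21906294  0.34742283] 31.068289210504716
```

View pics/i.png

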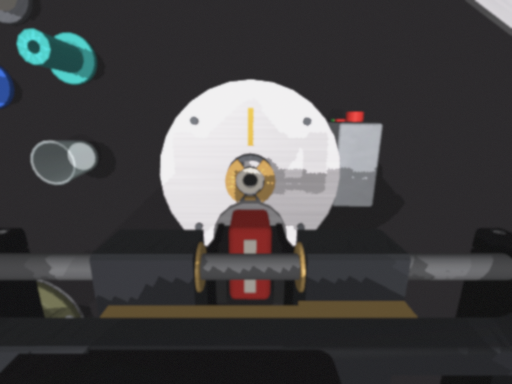

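move_arm --increments "2 0 -10 0 0 0 255;0 0 -20 0 0 0 255;0 0 -20 0 0 0 255;0 0 -15 0 0 0 255;0 0 -15 0 0 0 255;0 0 -15 0 0 0 255;0 0 -13 0 0 0 255;0 0 0 0 0 0 255"

```text
time: 9.82
position: [0.5131, -0.2189, 0.204]
tool_rot: [-3.03, -0.815, 0.007]
ft_force: [-0.2, 0.7, -2.6]
grip_width: 0.248
grip_force: 45.0
```

```bash
python3 m2.py j.png
python3 - <<'E'
from h import *
ims=[]
for n in("scene",):
    p=ctrl.get_image(n);w=cloud(p);m=(abs(w[...,2]-.165)<.1)&(np.hypot(w[...,0]-.515,w[...,1]+.219)<.03)
    v,u=np.where(m);cy,cx=int(np.median(v)),int(np.median(u))
    ims.append(cv2.resize(p["frame"][cy-40:cy+35,cx-50:cx+50,::-1],(800,600),interpolation=cv2.INTER_CUBIC))
cv2.imwrite("pics/k.png",ims[0])
E
```

```text
9.8667 [ 0.5139176  -0.21921703  0.20574503] y yaw -59.88633699164063 z [-0.00300765  0.00152321] q [ 0.82  0.17 -0.51  1.69  0.09  1.31 -0.76] [ 0.7 -0.7 -1. ] [ 0.02 -0.05 -0.02]
yellow 358 [ 0.56888888 -0.18856137] -150.63151760097531
lid ((515.9031982421875, -218.51577758789062), 112.9163818359375)
line 280 [ 0.51121769 -0.22172452  0.23593039] -148.9289567607445
```

View pics/k.png

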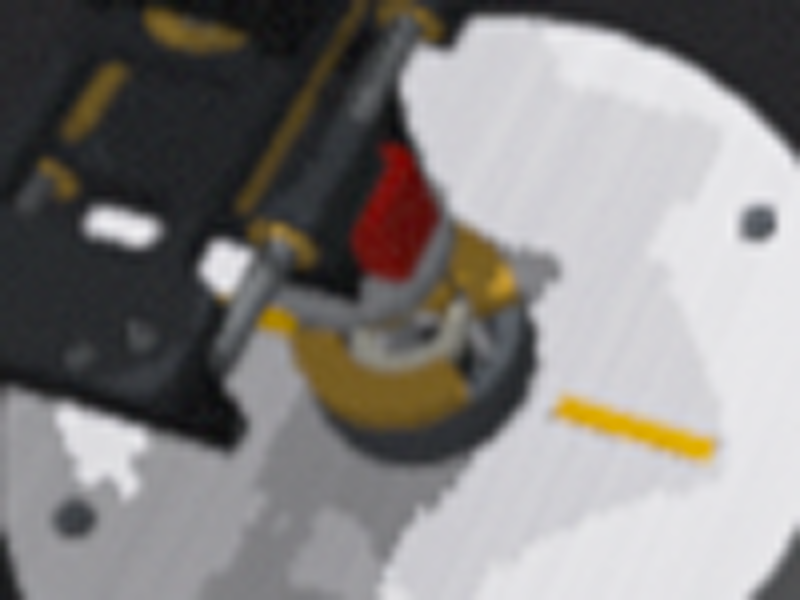

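move_arm --increments "1 0.3 -3 0 0 0 255;0 0 -3 0 0 0 255;0 0 -3 0 0 0 255;0 0 -3 0 0 0 255;0 0 -3 0 0 0 255;0 0 -3 0 0 0 255;0 0 0 0 0 0 255;0 0 0 0 0 0 255"

```text
time: 10.58
position: [0.5158, -0.2192, 0.1893]
tool_rot: [-3.033, -0.816, 0.001]
ft_force: [0.2, -0.5, -2.1]
grip_width: 0.252
grip_force: 45.0
```

move_arm --increments "0 0 -2 0 0 0 255;0 0 -2 0 0 0 255;0 0 -2 0 0 0 255;0 0 -2 0 0 0 255;0 0 -2 0 0 0 255;0 0 -1 0 0 0 255;0 0 0 0 0 0 255;0 0 0 0 0 0 255"

```text
time: 11.25
position: [0.5163, -0.2191, 0.1793]
tool_rot: [3.033, 0.816, 0.001]
ft_force: [-1.9, 1.5, 4.1]
grip_width: 0.249
grip_force: 45.0
```

move_arm --increments "0 0 -2 0 0 0 255;0 0 -2 0 0 0 255;0 0 -2 0 0 0 255;0 0 -1 0 0 0 255;0 0 -1 0 0 0 255;0 0 0 0 0 0 255;0 0 0 0 0 0 255;0 0 0 0 0 0 255" --grip_force 60

```text
time: 11.92
position: [0.5164, -0.2192, 0.1725]
tool_rot: [3.033, 0.816, 0.001]
ft_force: [-4.2, 2.4, 11.3]
grip_width: 0.248
grip_force: 60.0
```

move_arm --increments "-0.5 0.3 0 0 0 0 255;0 0 -1 0 0 0 255;0 0 0 0 0 0 255;0 0 -1 0 0 0 255;0 0 0 0 0 0 255;0 0 0 0 0 0 255;0 0 0 0 0 0 255;0 0 0 0 0 0 255"

```text
time: 12.58
position: [0.5164, -0.2192, 0.1725]
tool_rot: [3.031, 0.815, 0.003]
ft_force: [-6.2, 3.4, 19.4]
grip_width: 0.247
grip_force: 60.0
```

move_arm --increments "-1 0.5 0 0 0 -3 255;0 0 0 0 0 -5 255;0 0 0 0 0 -5 255;0 0 0 0 0 -5 255;0 0 0 0 0 -5 255;0 0 0 0 0 -5 255;0 0 0 0 0 -2 255;0 0 0 0 0 0 255"

```text
time: 13.25
position: [0.5167, -0.2195, 0.1725]
tool_rot: [3.138, 0.001, 0.009]
ft_force: [-3.2, 1.1, 16.5]
grip_width: 0.244
grip_force: 60.0
```

```bash
cat > s.py <<'E'
from h import *
s=ctrl.get_state();T=R.from_rotvec(s["tool_rot"]).as_matrix()
print(s["time"],s["position"].round(4),"yaw",np.degrees(np.arctan2(T[1,1],T[0,1])).round(2),"z",T[:2,2].round(4),"q",s["joint_positions"].round(2),s["ft_force"].round(1),s["torque"].round(2))
E
python3 s.py
```

```text
13.25 [ 0.5167 -0.2195  0.1725] yaw -89.97 z [ 0.0055 -0.0035] q [ 0.77  0.19 -0.46  1.73  0.09  1.23 -1.29] [-3.2  1.1 16.5] [ 0.36  0.74 -0.03]
```

move_arm --increments "0 0 0 0 0 -4 255;0 0 0 0 0 -5 255;0 0 0 0 0 -5 255;0 0 0 0 0 -5 255;0 0 0 0 0 -5 255;0 0 0 0 0 -5 255;0 0 0 0 0 -5 255;0 0 0 0 0 0 255"

```text
time: 13.92
position: [0.5165, -0.2199, 0.1725]
tool_rot: [3.001, -0.921, 0.01]
ft_force: [-2.8, 0.3, 15.6]
grip_width: 0.247
grip_force: 60.0
```

```bash
python3 s.py
```

```text
13.9167 [ 0.5165 -0.2199  0.1725] yaw -124.13 z [ 0.0053 -0.0039] q [ 0.72  0.18 -0.41  1.74  0.08  1.23 -1.87] [-2.8  0.3 15.6] [ 0.31  0.82 -0.09]
```

move_arm --increments "0 0 0 0 0 -5 255;0 0 0 0 0 -5 255;0 0 0 0 0 -5 255;0 0 0 0 0 -5 255;0 0 0 0 0 -4 255;0 0 0 0 0 -2 255;0 0 0 0 0 0 255;0 0 0 0 0 0 255"

```text
time: 14.58
position: [0.5163, -0.2201, 0.1725]
tool_rot: [2.721, -1.569, 0.01]
ft_force: [-3.1, 0.4, 16.6]
grip_width: 0.25
grip_force: 60.0
```

```bash
python3 s.py
```

```text
14.5833 [ 0.5163 -0.2201  0.1725] yaw -149.93 z [ 0.0051 -0.004 ] q [ 0.68  0.18 -0.37  1.74  0.07  1.23 -2.32] [-3.1  0.4 16.6] [ 0.21  0.77 -0.01]
```

move_arm --increments "0 0 0 0 0 -1 255;0 0 0 0 0 -1 255;0 0 0 0 0 -1 255;0 0 0 0 0 -1 255;0 0 0 0 0 0 255;0 0 0 0 0 0 255;0 0 0 0 0 0 255;0 0 0 0 0 0 255"

```text
time: 15.25
position: [0.5164, -0.2201, 0.1725]
tool_rot: [2.666, -1.66, 0.01]
ft_force: [-3.4, -0.8, 16.6]
grip_width: 0.25
grip_force: 60.2
```

```bash
python3 s.py; python3 m2.py l.png
```

```text
15.25 [ 0.5164 -0.2201  0.1725] yaw -153.8 z [ 0.005  -0.0045] q [ 0.68  0.18 -0.36  1.74  0.07  1.23 -2.38] [-3.4 -0.8 16.6] [0.15 0.79 0.67]
15.3 [ 0.51638372 -0.2200987   0.17247705] y yaw -153.80845905390015 z [ 0.0050473  -0.00449751] q [ 0.68  0.18 -0.36  1.74  0.07  1.23 -2.38] [-2.4 -0.3 15.9] [0.25 0.81 0.6 ]
yellow 710 [ 0.5137957  -0.22027861] 29.99292218130967
lid ((516.489501953125, -219.30099487304688), 112.80809020996094)
line 362 [ 0.51655049 -0.21828594  0.20427769] 115.89782261606886
```

View pics/l.png

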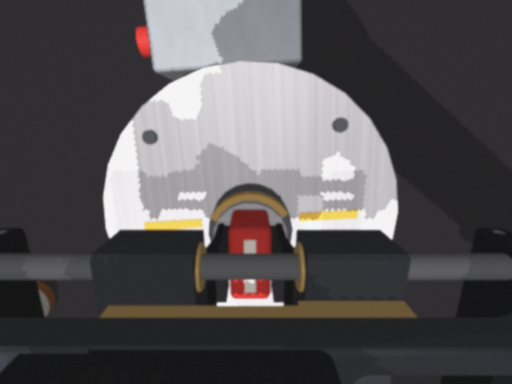

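move_arm --increments "0 0 -1 0 0 0 255;0 0 0 0 0 0 255;0 0 0 0 0 0 255;0 0 0 0 0 0 255;0 0 0 0 0 0 255;0 0 0 0 0 0 255;0 0 0 0 0 0 255;0 0 0 0 0 0 255"

```text
time: 15.97
position: [0.5164, -0.2201, 0.1724]
tool_rot: [2.666, -1.66, 0.011]
ft_force: [-4.4, 1.3, 21.0]
grip_width: 0.245
grip_force: 60.2
```

```bash
python3 s.py; python3 -c "
from bench import ctrl
print(ctrl.close_job())"
```

```text
15.9667 [ 0.5164 -0.2201  0.1724] yaw -153.81 z [ 0.0052 -0.0049] q [ 0.68  0.18 -0.36  1.74  0.07  1.23 -2.38] [-4.4  1.3 21. ] [0.33 1.25 0.67]
the job is handed in; nothing more can be done
None
```

The probe is in the bayonet port with its flange on the collar, turned about 94° clockwise until it met the stop, and I handed the job in at 16 s with the arm still gripping it at 60 N and pressing down with about 21 N; no verdict came back.

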